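Stand the fallen tins back up on the rack

TASK

The blue tin and the green tin have been knocked over and lie on their sides on the slatted rack: push each one back up with the fingertips until it stands on its bottom on the rack, mouth up and ready to be filled, close to where it fell. Push gently and only tip them: do not pick up or carry anything, and leave the red tin, the grease tub, the funnel and the feeler gauges as they are.

Things in the scene. Friction and masses are not known exactly. Their poses are not given: they have to be found in the camera images.
- rack: fixed low rack of eucalyptus wood, 360 mm (its x) by 640 mm (its y), 50 mm high: six slats 40 mm wide along y, five slots 24 mm wide between them (centres at x = -128, -64, 0, 64, 128 mm; the fallen tins lie in those at -64 and 64). Origin: centre of its underside, on the bench; slat tops at z = 50 mm; turned up to 0.2 rad, x away from the robot.
- tin_blue: empty open squat tin, steel, blue band from 4 to 42 mm above its bottom, 96 mm in diameter, 58 mm high, wall 2.5 mm, 60 to 125 g, bottom-heavy. Origin: centre of its underside; its z axis runs from the bottom out through the mouth. At the start it lies on its side, sunk 1.5 mm into a rack slot, axis along rack y, mouth towards either end of the rack; its top is 95 mm above the slats.
- tin_green: empty open squat tin, steel, green band from 4 to 42 mm above its bottom, 96 mm in diameter, 58 mm high, wall 2.5 mm, 60 to 125 g, bottom-heavy. Origin: centre of its underside; its z axis runs from the bottom out through the mouth. At the start it lies on its side, sunk 1.5 mm into a rack slot, axis along rack y, mouth towards either end of the rack; its top is 95 mm above the slats.
- tin_blue_mid (a point): centre of the blue tin, on its axis 29 mm from its underside. Fallen, the tin does not roll; pushed back up it ends 65 to 80 mm farther along its slot
- tin_green_mid (a point): centre of the green tin, on its axis 29 mm from its underside. Fallen, the tin does not roll; pushed back up it ends 65 to 80 mm farther along its slot
- tin_blue_mouth (a point): centre of the blue tin's mouth, on its axis 58 mm from its underside, in the plane of the rim. Pushed at its upper rim towards its bottom end, the fallen tin pivots on the lower edge of its bottom without sliding and falls onto its bottom by itself after some 20 degrees; the rim swings up to 113 mm above the slats. The fingers may pass through the open mouth.
- tin_green_mouth (a point): centre of the green tin's mouth, on its axis 58 mm from its underside, in the plane of the rim. Pushed at its upper rim towards its bottom end, the fallen tin pivots on the lower edge of its bottom without sliding and falls onto its bottom by itself after some 20 degrees; the rim swings up to 113 mm above the slats. The fingers may pass through the open mouth.
- tin_red: a third tin of the same size, red, already standing upright on the slats; leave it. Origin: centre of its underside.
- tub: black plastic grease tub with its screw lid closed, 104 mm in diameter, 104 mm high, 0.6 kg, standing on the slats; leave it. Origin: centre of its underside.
- funnel: yellow plastic funnel set mouth down on the slats with its spout up, 104 mm across the mouth, 118 mm high, light; leave it. Origin: centre of its mouth, on the slats.
- gauges: folded steel feeler gauge set with a brass pivot, lying flat on a slat, 18 mm wide (its x), 120 mm long (its y), 15 mm high, two blades fanned out a little; leave it. Origin: centre of its underside.
There are look-alikes about, which are no part of the job. Leave any purple look-alike of the tin_green alone. Leave any turquoise look-alike of the tin_blue alone.

How it is judged:
By the outcome, as a careful person would: the job done as asked, in the order asked, and still so for the second after the job is handed in, with the robot touching nothing.
It also fails if it takes over 48 s, if anything falls off the work surface, if the arm or the gripper's body presses on something with over 40 N, if the wrist force passes 120 N, or if a joint passes its speed limit or range.

ROBOT

A 6-joint arm with a two-finger parallel gripper is mounted at the origin on the work surface. World frame = base frame: x ahead of the robot, y to its left, z up, the work surface at z = 0. Lengths are in m, angles in degrees, forces in N, time in s.
With the tool pointing down it reaches from about 0.275 to 0.775 m from the base axis. Payload 14.6 kg.
Tool frame: the origin (TCP) lies at the very end of the fingers, on their centre line; the grasp point (between the pads) lies 19 mm behind it; z points along the fingers, y is the line along which they close (so a half turn about z gives the same grasp; the last joint's range is limited). The gripper opens to 85 mm and grips with 20 to 120 N. Pads are 22 mm wide; open, the fingers measure 114 mm over their backs; the gripper's body (76 mm by 85 mm) begins 54 mm behind the grasp point. The pads swing forward as they close: fully open they stand 13 mm farther back than shut.
Start: joints at [-83.325, 15.075, -2.767, 72.158, 0, 81.102], TCP at [0.141, -0.506, 0.231] pointing down, gripper open.
Joint ranges: [-151.79, 151.79], [-50.71, 97.33], [-67.44, 78.34], [-121.81, 120.89], [-77.56, 73.72], [-180, 180]. Speed limits (degrees/s): [108.29, 108.29, 147.25, 159.86, 180, 180].

INTERFACE

Orientations are given as [roll, pitch, yaw] about the fixed x, y, z axes, in that order (R = Rz(yaw) Ry(pitch) Rx(roll)).
In Python, from workcell import ctrl gives the robot as it stands. The module is installed in compiled form; this text tells all that it offers.
- The arm moves only by the tool apply_moves, never from a script. Its arguments are lists of equal length, an entry for each row: "grip": the opening, from 0 (shut) to 1 (fully open); "slide": the shift along the world's x, y, z in units of 25 mm (1.0 is 25 mm), a list of three; "twist": the turn about the world's z in units of 6 degrees (1.0 is 6 degrees). A call has 1 to 20 rows; each row shifts and turns the commanded pose from where the row before left it; what a row does not reach is not made up. A row lasts 1/12 s, in which the tool goes at most 41.7 mm and 7.16 degrees, less where a joint would pass 70% of its speed; a pose out of reach is approached as far as the arm can. A call is refused whole if a number of a shift passes 1 or a number of a turn 1, either way. A call with a gripper value outside its range is refused whole. The fingers move at their own pace and stop on an object; "grip_force" is the grip in N (left out, the last holds). Time passes only in rows, so rows that do not move let the fingers close. It gives the time, the measured TCP pose, the force, the opening and the grip force at its end, in the units of the state.
- ctrl.get_obs(): the state, without advancing time (a new reading comes with each control period).
- ctrl.get_image(name): name is "scene" or "top" or "wrist"; returns (picture, depth): 480x640x3 uint8, blue, green, red; 480x640 float32, m along the optical axis (not along the pixel's ray), 0 where there is no reading.
- ctrl.camera_params(name): a dict with "fovy" (degrees; the focal length in pixels is half the picture's height over the tangent of half this angle, whatever the lens; pixels are square), "cx", "cy" (the principal point, pixels), "dist_coeffs" ([k1, k2, p1, p2, k3] as OpenCV has them; the pictures are not rectified), "rvec" (rotation vector, rad) and "tvec" (3), from world to camera coordinates, as OpenCV has them. Camera axes: x right, y down, z forward; pixel columns grow to the right and rows downward; lengths in m; the calibration is good to about 2 mm. A picture is of the moment at which its call begins: read the wrist's pose just before it. camera_params takes no time and is no camera call; for the wrist camera it gives the pose at the moment of the call.
- ctrl.sign_off(): hands the job in; it is judged then, once.
Trained networks look in the newest picture that a camera, given by its name, has taken for a name from the list of things; names that differ only in an ending like _2 or _b are one class to them, and where a whole thing is asked for, a point or a joint stands for the part that bears it (a point fixed in the world has none). Each returns a list of dicts, best first, with "confidence" (0 to 1); they miss things now and then, are a little off and sometimes report something else, mostly with a low value. They report only what shows in the picture. A call takes as long as a camera call. They do not tell look-alikes from the thing itself.
- ctrl.recognise(target, camera): "box" ([left, top, right, bottom] in pixels, round what is visible of it).
- ctrl.trace(target, camera): "mask" (480x640 bool, what is visible of it) and "box" ([left, top, right, bottom] in pixels, round what is visible of it).
The state is a dict: "time": time; "joint_positions": joint angles; "qd": joint speeds; "joint_efforts": joint torques, N m; "position": TCP position; "ee_rot": TCP orientation; "force": force on the tool from outside, world axes, zero at the start; "wrist_torque": the same for the moment, N m; "width": opening from 0.0 (shut) to 1.0 (fully open); "grip_force": force on a finger pad.
Only numpy, scipy, OpenCV 4.12 (cv2) and the standard library are available. Lean on these libraries where they do the work, as an engineer would, in place of code of your own. Each camera call takes 0.05 s, during which the arm holds its last target. There are 200 camera calls.

## Working session

There is one attempt and no reset: what is moved stays moved. The work goes in short steps, Python scripts to look and compute and a tool call to move; the robot and the scene stay as the last step left them, time stands still between calls to the robot, and variables do not carry over. Pictures are saved under pics/ and viewed, at most 10 in all, crops included, and the job is handed in when it is done.

Besides the shell and the picture viewer there is one more tool, called after "Request:" as a command line: name --pt "numbers of a row" for each row, then --argument value for the rest. apply_moves: Moves the arm, as the interface text tells. Its arguments: {"type":"object","properties":{"grip":{"type":"array"},"slide":{"type":"array"},"twist":{"type":"array"},"grip_force":{"type":"number"}},"required":["grip","slide","twist"]}

```bash
mkdir -p pics; cat > h.py <<'E'
import numpy as np, cv2
from workcell import ctrl
def cam(n):
    p=ctrl.camera_params(n); f=240/np.tan(np.radians(p['fovy'])/2)
    K=np.array([[f,0,p['cx']],[0,f,p['cy']],[0,0,1]]); R=cv2.Rodrigues(np.array(p['rvec'],float))[0]
    return K,np.array(p['dist_coeffs'],float),R,np.array(p['tvec'],float).ravel()
def cloud(n,depth):
    K,d,R,t=cam(n); v,u=np.mgrid[:480,:640]
    q=cv2.undistortPoints(np.stack([u,v],-1).reshape(-1,1,2).astype(np.float64),K,d).reshape(480,640,2)
    P=np.dstack([q,np.ones((480,640))])*depth[...,None]
    return (P-t)@R
E
python3 - <<'E'
from h import *
print(ctrl.get_obs())
for n in ("top","scene"):
    im,d=ctrl.get_image(n); cv2.imwrite(f"pics/{n}0.png",im); np.save(n+"0.npy",cloud(n,d)); np.save(n+"d.npy",d)
    for t in ("tin_blue","tin_green","tin_blue_mouth","tin_red","tub","funnel","gauges"):
        print(n,t,[(np.round(r["box"]).tolist(),round(r["confidence"],2)) for r in ctrl.recognise(t,n)])
E
```

```text
{'time': 0.0, 'joint_positions': array([-8.33265831e+01,  1.50971647e+01, -2.80555534e+00,  7.21574695e+01,
       -4.05630452e-04,  8.11021001e+01]), 'qd': array([ 0.057622  ,  0.04423617,  0.05168452,  0.01269322,  0.06116752,
       -0.00946487]), 'joint_efforts': array([-4.02278829e-04, -6.37620378e+01,  3.84568548e+01,  1.33946235e-02,
       -7.61328033e-05, -3.45544116e-06]), 'position': array([ 0.14089036, -0.50544568,  0.23082872]), 'ee_rot': array([-1.79940472e+02, -8.90901973e-03,  1.55713124e+01]), 'force': array([-0.29100389, -0.00272294, -0.18096386]), 'wrist_torque': array([-0.03660456, -0.01958648, -0.04615371]), 'grip_force': 0.0, 'width': 1.0011330958251237}
top tin_blue [([370.0, 106.0, 397.0, 148.0], 0.96), ([397.0, 178.0, 433.0, 216.0], 0.9)]
top tin_green [([183.0, 351.0, 222.0, 379.0], 0.82), ([241.0, 255.0, 273.0, 297.0], 0.64)]
top tin_blue_mouth [([367.0, 106.0, 399.0, 144.0], 0.82)]
top tin_red [([355.0, 240.0, 393.0, 279.0], 0.57), ([241.0, 260.0, 268.0, 297.0], 0.49)]
top tub [([210.0, 202.0, 259.0, 244.0], 0.94), ([400.0, 175.0, 430.0, 216.0], 0.59)]
top funnel [([272.0, 188.0, 314.0, 232.0], 0.67), ([206.0, 153.0, 463.0, 328.0], 0.57)]
top gauges [([407.0, 241.0, 451.0, 269.0], 0.63)]
scene tin_blue [([275.0, 322.0, 334.0, 380.0], 0.91), ([388.0, 351.0, 444.0, 411.0], 0.82)]
scene tin_green [([253.0, 134.0, 290.0, 169.0], 0.95), ([296.0, 168.0, 339.0, 212.0], 0.85)]
scene tin_blue_mouth [([386.0, 350.0, 442.0, 411.0], 0.69), ([272.0, 323.0, 334.0, 381.0], 0.67), ([294.0, 163.0, 338.0, 213.0], 0.6)]
scene tin_red [([238.0, 256.0, 291.0, 312.0], 0.85)]
scene tub [([272.0, 323.0, 335.0, 380.0], 0.67), ([353.0, 165.0, 397.0, 223.0], 0.56)]
scene funnel [([341.0, 214.0, 385.0, 274.0], 0.56)]
scene gauges [([210.0, 320.0, 237.0, 372.0], 0.93), ([294.0, 168.0, 339.0, 215.0], 0.55)]
```

```bash
python3 - <<'E'
import cv2
a=cv2.imread("pics/top0.png")[90:400,160:480]; cv2.imwrite("pics/topc.png",cv2.resize(a,None,fx=1.9,fy=1.9,interpolation=2)[:600])
a=cv2.imread("pics/scene0.png")[110:430,180:480]; cv2.imwrite("pics/scenec.png",cv2.resize(a,None,fx=1.87,fy=1.87,interpolation=2)[:600])
E
```

```text
(no output)
```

View pics/topc.png

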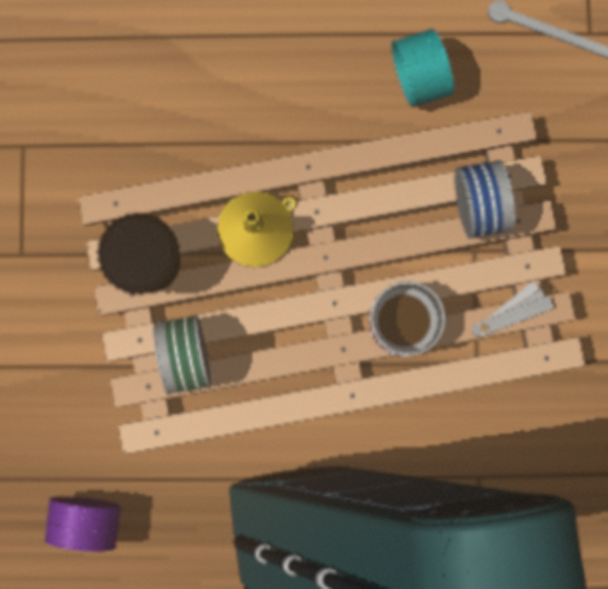

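View pics/scenec.png

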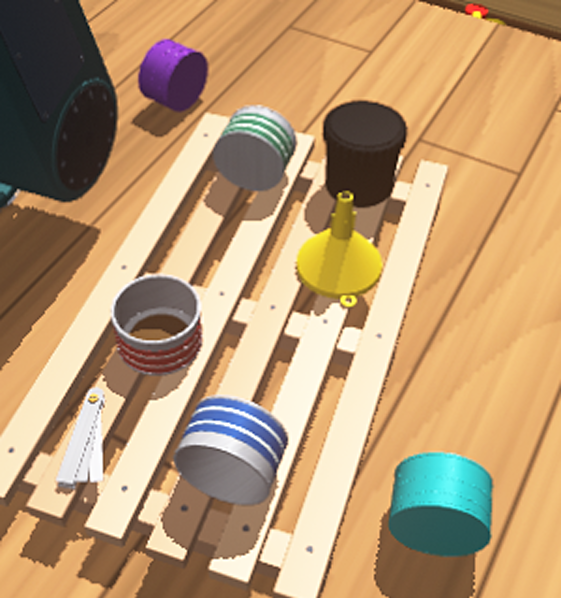

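The top view (crop ×1.9, offset 160,90) shows blue-banded tin at full-image (415,197), turquoise look-alike (383,127), green-banded (257,276), purple look-alike (203,365), red standing (374,259), tub (233,222), funnel (294,210), gauges (428,255). In the scene view (crop ×1.87), blue is at (304,352), turquoise (416,381), green (317,190), purple (272,151). Blue/green banded ones on the rack are the targets; I'll check mouth direction by depth and close crop.

```bash
python3 - <<'E'
from h import *
T=np.load("top0.npy");S=np.load("scene0.npy")
A=np.vstack([T.reshape(-1,3),S.reshape(-1,3)])
# rack yaw from top: slat points
m=(abs(T[...,2]-.05)<.006)
mm=m.copy(); mm[:140]=0; mm[340:]=0; mm[:,:190]=0; mm[:,475:]=0
mm=cv2.morphologyEx(mm.astype(np.uint8),cv2.MORPH_OPEN,np.ones((3,3)))
p=T[mm>0][:,:2].astype(np.float32); r=cv2.minAreaRect(p); print("rack",r,len(p))
import sys
w,h=r[1]; ang=r[2]
bx=cv2.boxPoints(r);e=[bx[1]-bx[0],bx[2]-bx[1]];L=max(e,key=np.linalg.norm);L=L*np.sign(L[1]);ya=np.arctan2(-L[0],L[1]);print("yaw",np.degrees(ya),"len",[np.linalg.norm(k) for k in e])
c=np.array(r[0]);ex=np.array([np.cos(ya),np.sin(ya)]);ey=np.array([-ex[1],ex[0]])
np.savez("rack.npz",c=c,ya=ya)
for src,P,bs in(("top",T,dict(blue=[397,178,433,216],green=[241,255,273,297],red=[355,240,393,279],tub=[210,202,259,244],fun=[272,188,314,232])),("scene",S,dict(blue=[275,322,334,380],green=[296,168,339,212],red=[238,256,291,312],tub=[353,165,397,223],fun=[341,214,385,274]))):
  for n,b in bs.items():
    q=P[b[1]-4:b[3]+4,b[0]-4:b[2]+4].reshape(-1,3);q=q[(q[:,2]>.065)&(q[:,2]<.2)]
    X=(q[:,:2]-c)@ex;Y=(q[:,:2]-c)@ey
    f=lambda a:np.round(np.percentile(a,[0.5,2,10,50,90,98,99.5])*1000)
    print(src,n,"X",f(X),"Y",f(Y),"Z",f(q[:,2]),len(q))
# scene depth profile along vertical line through tins' ends
for n,b in dict(blue=[275,322,334,380],green=[296,168,339,212]).items():
    for u in (int(.35*b[0]+.65*b[2]),(b[0]+b[2])//2):
        print(n,u,[tuple(np.round(1000*np.r_[(S[v,u,:2]-c)@ex,(S[v,u,:2]-c)@ey,S[v,u,2]]).astype(int).tolist()) for v in range(b[1],b[3]+3,4)])
a=cv2.imread("pics/scene0.png"); t=cv2.imread("pics/top0.png")
cr=[cv2.resize(i[y:y+72,x:x+72],(400,300 if 0 else 400),interpolation=2) for i,x,y in((a,268,315),(a,282,155))]
cv2.imwrite("pics/close.png",np.hstack(cr))
E
```

```text
rack ((0.5434095859527588, -0.015311628580093384), (0.3609669506549835, 0.6418836116790771), 10.311527252197266) 14342
yaw 10.311525 len [np.float32(0.6418836), np.float32(0.36096695)]
top blue X [ 14.  15.  22.  57.  97. 106. 109.] Y [-249. -248. -243. -216. -193. -192. -192.] Z [ 69.  77. 105. 136. 146. 149. 151.] 1029
top green X [-111. -110. -102.  -67.  -30.  -21.  -19.] Y [183. 183. 184. 209. 235. 239. 241.] Z [ 70.  84. 112. 138. 147. 150. 152.] 970
top red X [-123. -122. -118.  -71.  -31.  -28.  -27.] Y [-136. -135. -133. -102.  -44.  -41.  -40.] Z [ 65.  67.  74. 105. 111. 114. 116.] 287
top tub X [ 20.  23.  33.  69. 106. 118. 122.] Y [189. 192. 203. 239. 276. 288. 291.] Z [ 72. 135. 148. 153. 157. 159. 161.] 1508
top fun X [ 39.  42.  51.  80. 117. 128. 132.] Y [ 41.  44.  54.  86. 119. 130. 133.] Z [ 65.  66.  69.  84. 111. 168. 172.] 1067
scene blue X [ 18.  20.  26.  70. 106. 111. 112.] Y [-250. -249. -246. -225. -198. -192. -191.] Z [ 66.  68.  81. 136. 144. 146. 147.] 1849
scene green X [-110. -106.  -94.  -56.  -22.  -16.  -15.] Y [181. 182. 183. 186. 230. 240. 242.]
[... 724 characters left out ...]
 48)]
blue 304 [(56, -192, 144), (59, -201, 146), (62, -208, 145), (65, -216, 145), (68, -224, 146), (70, -230, 143), (73, -237, 143), (75, -244, 143), (57, -202, 51), (60, -209, 50), (63, -217, 50), (66, -226, 52), (69, -233, 51), (72, -240, 50), (75, -249, 52), (67, -231, -1)]
green 323 [(-57, 241, 143), (-52, 226, 143), (-47, 213, 141), (-42, 199, 141), (-39, 188, 138), (-37, 184, 129), (-37, 184, 118), (-37, 184, 105), (-37, 186, 91), (-38, 187, 77), (-37, 185, 66), (-38, 187, 50)]
green 317 [(-70, 234, 144), (-65, 220, 144), (-60, 206, 143), (-55, 191, 144), (-52, 184, 138), (-52, 184, 126), (-52, 184, 114), (-53, 185, 99), (-51, 182, 90), (-53, 186, 73), (-53, 186, 59), (-71, 237, -4)]
```

View pics/close.png

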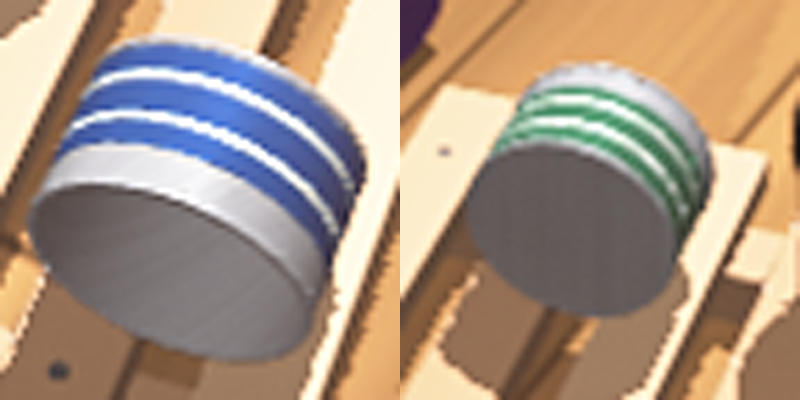

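The close crop shows blue (left) with a plain steel strip and an open mouth towards rack −y: depth runs through to the far interior at Y −250. Green (right) shows a flat closed bottom with the band right beside it, at rack Y +184, so its mouth is at +y (+241). So I push blue along +y and green along −y, both with shut fingers at z≈0.125, above the 0.108 sweep of the lower rim.

Request:
apply_moves --grip '[0,0,0,0,0,0,0,0,0,0,0,0,0,0,0,0,0,0,0,0]' --grip_force 40 --pt "0.98 0.4 0" --pt "0.98 0.4 0" --pt "0.98 0.4 0" --pt "0.98 0.4 0" --pt "0.98 0.4 0" --pt "0.98 0.4 0" --pt "0.98 0.4 0" --pt "0.98 0.4 0" --pt "0.98 0.4 0" --pt "0.98 0.4 0" --pt "0.98 0.4 0" --pt "0.98 0.4 0" --pt "0.98 0.4 0" --pt "0.98 0.4 0" --pt "0.98 0.4 0" --pt "0.98 0.4 0" --pt "0.98 0.4 0" --pt "0.98 0.4 0" --pt "0.98 0.4 0" --pt "0.98 0.4 0" --twist '[-0.044,-0.044,-0.044,-0.044,-0.044,-0.044,-0.044,-0.044,-0.044,-0.044,-0.044,-0.044,-0.044,-0.044,-0.044,-0.044,-0.044,-0.044,-0.044,-0.044]'

```text
time: 2.47
position: [0.6321, -0.305, 0.2312]
ee_rot: [-180.0, 0.0, 10.3]
force: [0.4, -0.6, -0.3]
width: 0.001
grip_force: 0.0
```

Request:
apply_moves --grip '[0,0,0,0,0,0,0,0,0]' --pt "0.5 0.4 0" --pt "0.5 0.4 -0.5" --pt "0 0 -0.7" --pt "0 0 -0.7" --pt "0 0 -0.7" --pt "0 0 -0.7" --pt "0 0 -0.5" --pt "0 0 -0.4" --pt "0 0 0" --twist '[0,0,0,0,0,0,0,0,0]'

```text
time: 3.22
position: [0.6549, -0.2851, 0.1237]
ee_rot: [-179.9, 0.1, 10.3]
force: [-0.3, 0.3, 0.5]
width: -0.001
grip_force: 0.0
```

```bash
python3 - <<'E'
from h import *
im,d=ctrl.get_image("scene"); cv2.imwrite("pics/s1.png",cv2.resize(im[270:430,200:460],None,fx=3,fy=3))
o=ctrl.get_obs();r=np.load("rack.npz");ya=r["ya"];e=np.array([[np.cos(ya),np.sin(ya)],[-np.sin(ya),np.cos(ya)]])
print(e@(o["position"][:2]-r["c"]),o["position"],o["time"])
E
```

```text
[ 0.06178252 -0.28578951] [ 0.65535062 -0.28542628  0.12523425] 3.2667
```

View pics/s1.png

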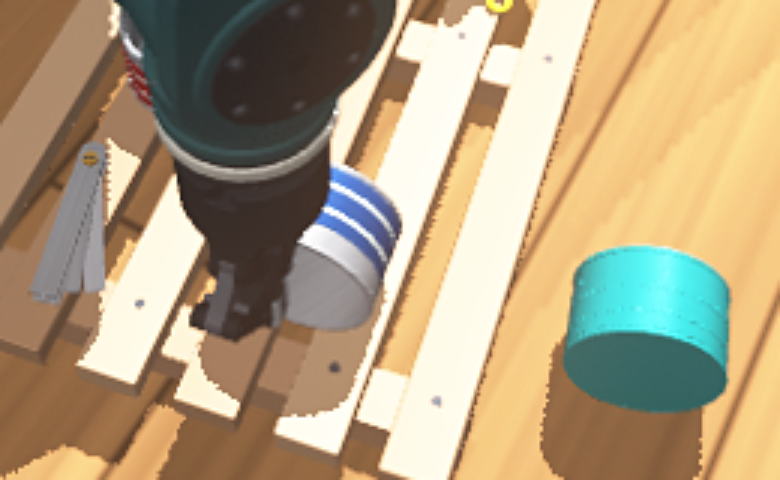

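Shut fingers hang in front of blue's open mouth (crop pixel ~(240,310)), not touching. Push gently along rack +y.

Request:
apply_moves --grip '[0,0,0,0,0,0,0,0,0,0,0,0,0,0,0,0,0,0]' --pt "-0.01 0.1 0" --pt "-0.01 0.1 0" --pt "-0.018 0.1 0" --pt "-0.018 0.1 0" --pt "-0.018 0.1 0" --pt "-0.018 0.1 0" --pt "-0.018 0.1 0" --pt "-0.018 0.1 0" --pt "-0.018 0.1 0" --pt "-0.018 0.1 0" --pt "-0.018 0.1 0" --pt "-0.018 0.1 0" --pt "-0.018 0.1 0" --pt "-0.018 0.1 0" --pt "-0.018 0.1 0" --pt "-0.018 0.1 0" --pt "-0.018 0.1 0" --pt "-0.018 0.1 0" --twist '[0,0,0,0,0,0,0,0,0,0,0,0,0,0,0,0,0,0]'

```text
time: 4.77
position: [0.6482, -0.2405, 0.1263]
ee_rot: [-180.0, -0.0, 10.3]
force: [-0.0, 0.8, 0.0]
width: -0.002
grip_force: 0.0
```

```bash
cat > look.py <<'E'
from h import *
import sys
r=np.load("rack.npz");ya=r["ya"];e=np.array([[np.cos(ya),np.sin(ya)],[-np.sin(ya),np.cos(ya)]])
im,d=ctrl.get_image("scene"); P=cloud("scene",d); cv2.imwrite("pics/%s.png"%sys.argv[1],im)
hsv=cv2.cvtColor(im,cv2.COLOR_BGR2HSV)
rk=(P[...,:2]-r["c"])@e.T
for n,lo,hi,x0,y0,y1 in(("blue",105,125,64,-.3,-.05),("green",60,85,-64,.05,.3)):
    m=(hsv[...,0]>=lo)&(hsv[...,0]<=hi)&(hsv[...,1]>110)&(abs(rk[...,0]-x0/1000)<.08)&(rk[...,1]>y0)&(rk[...,1]<y1)&(P[...,2]>.045)&(P[...,2]<.18)
    f=lambda a:np.round(1000*np.percentile(a,[1,10,50,90,99]))
    if m.sum()>10: print(n,m.sum(),f(rk[m][:,0]),f(rk[m][:,1]),f(P[m][:,2]))
o=ctrl.get_obs();print(e@(o["position"][:2]-r["c"]),o["position"],o["force"],o["time"])
E
python3 look.py s2
```

```text
blue 203 [ 71.  74.  87. 101. 103.] [-212. -209. -193. -179. -175.] [121. 130. 141. 148. 150.]
[ 0.06281677 -0.23986748] [ 0.64814811 -0.24006081  0.12632836] [ 0.83536984 -0.13285618  0.85064021] 4.8167
```

Request:
apply_moves --grip '[0,0,0,0,0,0,0,0,0,0,0,0]' --pt "-0.018 0.1 0" --pt "-0.018 0.1 0" --pt "-0.018 0.1 0" --pt "-0.018 0.1 0" --pt "-0.018 0.1 0" --pt "-0.018 0.1 0" --pt "-0.018 0.1 0" --pt "-0.018 0.1 0" --pt "0 0 0" --pt "0 0 0" --pt "0 0 0" --pt "0 0 0" --twist '[0,0,0,0,0,0,0,0,0,0,0,0]'

```text
time: 5.82
position: [0.6447, -0.2209, 0.1263]
ee_rot: [180.0, -0.0, 10.3]
force: [-0.5, 0.2, -0.5]
width: 0.002
grip_force: 0.0
```

```bash
python3 look.py s3
```

```text
[ 0.06282421 -0.22035286] [ 0.64466232 -0.22086004  0.12624868] [-0.66062934 -0.55248498  0.36764665] 5.8667
```

Request:
apply_moves --grip '[0,0,0,0,0,0]' --pt "0 0 0.6" --pt "0 0 1" --pt "0 0 1" --pt "0 0 1" --pt "0 0 1" --pt "0 0 0.4" --twist '[0,0,0,0,0,0]'

```text
time: 6.37
position: [0.6452, -0.2211, 0.2548]
ee_rot: [179.9, -0.2, 10.3]
force: [0.8, 1.7, 0.4]
width: -0.001
grip_force: 0.0
```

Request:
apply_moves --grip '[0,0,0,0,0,0,0,0,0,0,0,0,0,0,0,0,0,0,0,0]' --pt "-0.43 0.94 0" --pt "-0.43 0.94 0" --pt "-0.43 0.94 0" --pt "-0.43 0.94 0" --pt "-0.43 0.94 0" --pt "-0.43 0.94 0" --pt "-0.43 0.94 0" --pt "-0.43 0.94 0" --pt "-0.43 0.94 0" --pt "-0.43 0.94 0" --pt "-0.43 0.94 0" --pt "-0.43 0.94 0" --pt "-0.43 0.94 0" --pt "-0.43 0.94 0" --pt "-0.43 0.94 0" --pt "-0.43 0.94 0" --pt "-0.43 0.94 0" --pt "-0.43 0.94 0" --pt "-0.43 0.94 0" --pt "-0.43 0.94 0" --twist '[0,0,0,0,0,0,0,0,0,0,0,0,0,0,0,0,0,0,0,0]'

```text
time: 8.03
position: [0.4395, 0.2035, 0.2513]
ee_rot: [-177.9, 0.0, 14.0]
force: [-0.5, -0.8, 0.1]
width: -0.002
grip_force: 0.0
```

```bash
python3 look.py s4
```

```text
green 52 [-88. -80. -65. -50. -44.] [188. 191. 205. 221. 223.] [137. 140. 143. 146. 147.]
[-0.06392747  0.23504994] [0.43844063 0.20449901 0.25146837] [-1.17169261  0.40972446  0.91187669] 8.0833
```

View pics/s4.png

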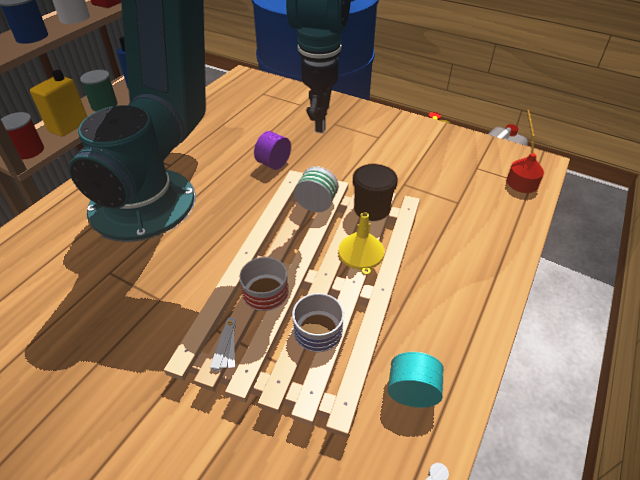

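Blue now stands mouth up at (318,320). Green still lies at (316,188). The arm lagged a bit; settle and read.

Request:
apply_moves --grip '[0,0,0]' --pt "-0.2 0.9 0" --pt "-0.2 0.9 0" --pt "0 0 0" --twist '[0,0,0]'

```text
time: 8.33
position: [0.4366, 0.2253, 0.2512]
ee_rot: [-176.8, 0.0, 16.0]
force: [0.2, 1.1, -0.5]
width: -0.001
grip_force: 0.0
```

```bash
python3 - <<'E'
from h import *
o=ctrl.get_obs();print(o["position"],o["ee_rot"],o["joint_positions"],o["qd"])
E
```

```text
[0.43660686 0.22531198 0.25124057] [-1.76829369e+02  1.76206013e-02  1.59641439e+01] [ 15.91053172  11.16892961  -5.03525268  73.81640812   3.17061355
 179.94630565] [-1.02608977 -0.19155156 -0.34993017 -0.07055283 -1.50384731 -0.02812925]
```

Joint 6 hit its 180° limit; I turn +84° to yaw ≈100° (pushing with the fingers' side), which suits just as well.

Request:
apply_moves --grip '[0,0,0,0,0,0,0,0,0,0,0,0,0,0,0]' --pt "0 0 0" --pt "0 0 0" --pt "0 0 0" --pt "0 0 0" --pt "0 0 0" --pt "0 0 0" --pt "0 0 0" --pt "0 0 0" --pt "0 0 0" --pt "0 0 0" --pt "0 0 0" --pt "0 0 0" --pt "0 0 0" --pt "0 0 0" --pt "0 0 0" --twist '[1,1,1,1,1,1,1,1,1,1,1,1,1,1,0]'

```text
time: 9.58
position: [0.4368, 0.2241, 0.2511]
ee_rot: [-176.9, 0.0, 100.1]
force: [0.7, 0.5, -0.9]
width: 0.002
grip_force: 0.0
```

Request:
apply_moves --grip '[0,0,0,0,0,0,0,0,0,0]' --pt "-0.13 0.5 0" --pt "-0.13 0.5 0" --pt "0 0 -0.7" --pt "0 0 -0.8" --pt "0 0 -0.8" --pt "0 0 -0.8" --pt "0 0 -0.8" --pt "0 0 -0.7" --pt "0 0 -0.4" --pt "0 0 0" --twist '[0,0,0,0,0,0,0,0,0,0]'

```text
time: 10.42
position: [0.4292, 0.2487, 0.1244]
ee_rot: [-176.7, 0.1, 99.7]
force: [0.5, 0.1, 0.5]
width: 0.0
grip_force: 0.0
```

```bash
python3 look.py s5
```

```text
[-0.0646387   0.28026577] [0.42964725 0.24885725 0.12569169] [ 0.82844476 -0.36493705  0.73980269] 10.4667
```

Request:
apply_moves --grip '[0,0,0,0,0,0,0,0,0,0,0,0,0,0,0,0,0,0,0,0]' --pt "0.018 -0.1 0" --pt "0.018 -0.1 0" --pt "0.018 -0.1 0" --pt "0.018 -0.1 0" --pt "0.018 -0.1 0" --pt "0.018 -0.1 0" --pt "0.018 -0.1 0" --pt "0.018 -0.1 0" --pt "0.018 -0.1 0" --pt "0.018 -0.1 0" --pt "0.018 -0.1 0" --pt "0.018 -0.1 0" --pt "0.018 -0.1 0" --pt "0.018 -0.1 0" --pt "0.018 -0.1 0" --pt "0.018 -0.1 0" --pt "0.018 -0.1 0" --pt "0.018 -0.1 0" --pt "0.018 -0.1 0" --pt "0.018 -0.1 0" --twist '[0,0,0,0,0,0,0,0,0,0,0,0,0,0,0,0,0,0,0,0]'

```text
time: 12.13
position: [0.439, 0.1989, 0.1263]
ee_rot: [-176.9, 0.0, 99.9]
force: [-0.7, -0.6, 0.2]
width: -0.007
grip_force: 0.0
```

Request:
apply_moves --grip '[0,0,0,0,0,0,0,0,0,0,0,0]' --pt "0.018 -0.1 0" --pt "0.018 -0.1 0" --pt "0.018 -0.1 0" --pt "0.018 -0.1 0" --pt "0.018 -0.1 0" --pt "0.018 -0.1 0" --pt "0.018 -0.1 0" --pt "0.018 -0.1 0" --pt "0 0 0" --pt "0 0 0" --pt "0 0 0" --pt "0 0 0" --twist '[0,0,0,0,0,0,0,0,0,0,0,0]'

```text
time: 13.13
position: [0.4425, 0.1792, 0.1263]
ee_rot: [-176.9, 0.0, 99.9]
force: [0.1, 0.9, -0.0]
width: -0.001
grip_force: 0.0
```

```bash
python3 look.py s6; python3 -c "
import cv2;a=cv2.imread('pics/s6.png')[110:270,220:440];cv2.imwrite('pics/s6c.png',cv2.resize(a,None,fx=3,fy=3))"
```

```text
[-0.06442387  0.20948812] [0.44252782 0.17926117 0.1263063 ] [0.42700752 0.09616552 0.07547093] 13.1833
```

View pics/s6c.png

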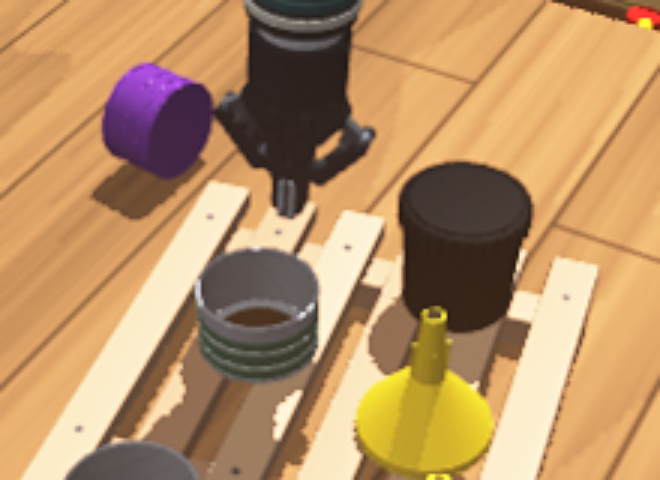

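Green stands mouth up (crop (257,315)), and the fingers are clear behind it. Raise, check, then hand in.

Request:
apply_moves --grip '[0,0,0,0,0,0,0,0,0]' --pt "0 0 0.6" --pt "0 0 1" --pt "0 0 1" --pt "0 0 1" --pt "0 0 1" --pt "0 0 0.4" --pt "0 0 0" --pt "0 0 0" --pt "0 0 0" --twist '[0,0,0,0,0,0,0,0,0]'

```text
time: 13.93
position: [0.4422, 0.1791, 0.2503]
ee_rot: [-176.8, 0.0, 99.9]
force: [-0.3, -0.1, -0.3]
width: -0.005
grip_force: 0.0
```

```bash
python3 look.py s7; python3 - <<'E'
from h import *
im,d=ctrl.get_image("scene"); P=cloud("scene",d);r=np.load("rack.npz");ya=r["ya"];e=np.array([[np.cos(ya),np.sin(ya)],[-np.sin(ya),np.cos(ya)]])
rk=np.dstack([(P[...,:2]-r["c"])@e.T,P[...,2]])
S=np.load("scene0.npy");rs=np.dstack([(S[...,:2]-r["c"])@e.T,S[...,2]])
for n,x,y in(("blue",.064,-.144),("green",-.064,.135),("red",-.073,-.088),("tub",.07,.24),("fun",.085,.087)):
    for k in (rs,rk):
        m=(np.hypot(k[...,0]-x,k[...,1]-y)<.063)&(k[...,2]>.075)&(k[...,2]<.2);q=k[m]*1000
        if len(q)>9: print(n,np.round(np.percentile(q,[1,99],axis=0)).tolist())
E
```

```text
[-0.0649257   0.20942415] [0.44204554 0.17910841 0.25019311] [-0.1292019   0.16368665  0.73202799] 13.9833
blue [[27.0, -207.0, 125.0], [101.0, -190.0, 147.0]]
blue [[18.0, -190.0, 75.0], [111.0, -94.0, 109.0]]
green [[-103.0, 181.0, 76.0], [-26.0, 195.0, 146.0]]
green [[-109.0, 88.0, 75.0], [-15.0, 186.0, 109.0]]
red [[-119.0, -136.0, 76.0], [-25.0, -40.0, 109.0]]
red [[-119.0, -136.0, 75.0], [-24.0, -40.0, 109.0]]
tub [[24.0, 188.0, 77.0], [122.0, 286.0, 156.0]]
tub [[24.0, 188.0, 77.0], [122.0, 286.0, 156.0]]
fun [[52.0, 49.0, 75.0], [123.0, 106.0, 169.0]]
fun [[52.0, 50.0, 75.0], [124.0, 105.0, 169.0]]
```

View pics/s7.png

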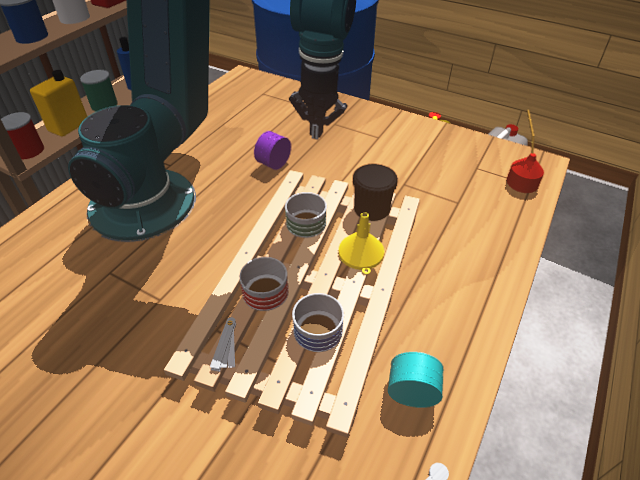

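Blue (318,320) and green (306,213) both stand mouth up with level rims, and the other things have not moved.

```bash
python3 -c "
from workcell import ctrl
print(ctrl.sign_off())"
```

```text
the job is handed in; nothing more can be done
None
```

I tipped the blue tin and then the green tin upright; both stand mouth up on the rack close to where they fell, nothing else moved, and I handed the job in at about 14 s.

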